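# Hook the red parts tray out from under the riser shelf

## Task

The red tray with the hub has been pushed back under the low shelf. Take the blue-handled hook tool from its stand, hook it into the tray's empty front pocket and drag the tray along the table until it is completely out from under the shelf, with the hub still standing in it; touch the tray only with the hook and do not lift it. Then lay the hook tool back in its stand, and leave the yellow tray and everything else where they are.

Things in the scene. Friction and masses are not known exactly. Their poses are not given: they have to be found in the camera images.
- hook_tool: Hook tool, 0.18 kg. Blue handle 160 mm long (x), 20 wide (y), 22 high (z); origin at the handle's middle, balance point 8 mm ahead. x points along the handle to the hook; z up in its stand. A steel rod 8 mm thick runs on to x = 190 mm, then turns down (-z) for 45 mm. Starts lying in its stand, within 8 mm of the stand's middle, hook end to the robot's right.
- hook_tip (a point): Lowest point of the hook, 190 mm ahead (x) and 49 mm below (z) of the hook tool's origin.
- tool_stand: Fixed stand; origin on the table under its middle, x along the lying tool. Black uprights 12 mm thick at x = -60 and +60 mm, each with an open notch 40 mm wide (y), notch floor 74 mm above the table, ears to 94 mm. Between them free space for fingers (base plate 10 mm high). The handle lies in both notches, its middle over the stand's origin, 85 mm above the table.
- shelf: Fixed low riser shelf, blue frame, wire deck, 200 mm deep (x), 360 mm wide (y); origin on the table under its middle. The open front looks along its -x (front edge at x = -100 mm), to the robot's left. Frame underside 140 mm above the table, top 160 mm; 16 mm square posts at the corners. The wires cannot be passed.
- red_tray: Red tray under the shelf, -x side to the shelf's front; origin under its centre; 110 mm long (x), 100 wide (y), walls 35 high, walls and floor 3 thick. A wall at x = 0 makes two pockets each 50 mm long: the front one (centre x = -27 mm) is empty, the rear one (centre x = +27) holds the hub. About 0.22 kg, hub 0.15 kg; slides on the table.
- red_tray_back_left (a point): Rear corner of the red tray's underside, at x = +55, y = +50 mm of the tray.
- red_tray_back_right (a point): Rear corner of the red tray's underside, at x = +55, y = -50 mm of the tray.
- hub: Bare aluminium bicycle hub standing on end in the red tray's rear pocket, 38 mm diameter, 60 mm tall; origin at its underside, z along its axle.
- yellow_tray: Yellow tray of the same form beside the red one under the shelf (the two may be either way round), with a dark freewheel standing in its rear pocket; to be left alone.
- oil_bottle: Bystander: white bottle with green label and red cap, 48 mm diameter, 140 mm tall; origin at its underside centre.
- grease_jar: Bystander: white jar with blue lid, 72 mm diameter, 60 mm tall; origin at its underside centre.
- tape_roll: Bystander: black roll of rim tape lying flat, 90 mm diameter, 22 mm tall; origin at its underside centre.
- mug: Bystander: white mug, 80 mm diameter, 90 mm tall; origin at its underside centre.
- tyre_spanner: Bystander: steel spanner lying flat, 170 mm long; along its x axis.
- chainring: Bystander: dark round steel cover disc lying flat, 110 mm diameter, 12 mm tall; origin at its underside centre.
There are look-alikes about, which are no part of the job. Leave any green look-alike of the hub alone. Of the things that look like the red_tray, take the one that is farthest to the robot's right at the start.

How it is judged (in metres and radians):
On the way, in this order (a step that is already met when the one before it is completed fails the run):
1. the hook tool has been lifted out of its stand (height (world z) of hook_tool above 0.1 m), for 0.1 s.
2. the hook is down in the red tray's front pocket and has dragged the tray 30 mm or more (x of hook_tip in the frame of red_tray between -0.056 and 0.002 m and y of hook_tip in the frame of red_tray between -0.052 and 0.052 m and z of hook_tip in the frame of red_tray below 0.033 m and distance of red_tray from where it was at the start of the episode above 0.03 m), for 0.1 s.
3. the whole red tray is out in front of the shelf's front edge (x of each of red_tray_back_left, red_tray_back_right in the frame of shelf below -0.1 m), for 0.2 s.
At the end, for the whole second after the job is handed in: Both rear corners of the red tray are in front of the shelf's front edge; it stands flat and still, the hub upright (0.3 rad) in its rear pocket; the hook tool rests right way up in both notches of its stand, centre 79-91 mm high, within 30 mm and 0.15 rad of the stand's (all of step 3 and angle between red_tray's own z axis and vertical below 0.05 rad and height (world z) of red_tray below 0.005 m and linear speed of each of red_tray, hook_tool below 0.02 m/s and angle between hub's own z axis and vertical below 0.3 rad and z of hub in the frame of red_tray below 0.012 m and x of hub in the frame of red_tray between 0 and 0.055 m and horizontal distance between hub and red_tray below 0.06 m and horizontal distance between hook_tool and tool_stand below 0.03 m and angle between the x axis of hook_tool and the x axis of tool_stand, either way round below 0.15 rad and height (world z) of hook_tool between 0.079 and 0.091 m and angle between hook_tool's own z axis and vertical below 0.2 rad); the robot touches nothing.
It fails at once if the robot itself touches the red tray or the hub (contact force between any of the fingers, the arm and red_tray above 1 N or contact force between any of the fingers, the arm and hub above 1 N).
It fails at once if the red tray is lifted or tipped (height (world z) of red_tray above 0.025 m or angle between red_tray's own z axis and vertical above 0.35 rad).
It fails at once if the yellow tray is moved by more than 20 mm (distance of yellow_tray from where it was at the start of the episode above 0.02 m).
It fails at once if a bystander is moved by more than 25 mm (distance of any of oil_bottle, grease_jar, tape_roll, mug, tyre_spanner, chainring from where it was at the start of the episode above 0.025 m).
It also fails if it takes over 45 s, if anything falls off the work surface, if the arm or the gripper's body presses on something with over 40 N, if the wrist force passes 120 N, or if a joint passes its speed limit or range.

## Robot

A 6-joint arm with a two-finger parallel gripper is mounted at the origin on the work surface. World frame = base frame: x ahead of the robot, y to its left, z up, the work surface at z = 0. Lengths are in mm, angles in rad, forces in N, time in s.
With the tool pointing down it reaches from about 275 to 850 mm from the base axis. Payload 19 kg.
Tool frame: the origin (TCP) lies at the very end of the fingers, on their centre line; the grasp point (between the pads) lies 19 mm behind it; z points along the fingers, y is the line along which they close (so a half turn about z gives the same grasp; the last joint's range is limited). The gripper opens to 85 mm and grips with 20 to 120 N. Pads are 22 mm wide; open, the fingers measure 114 mm over their backs; the gripper's body (76 mm by 85 mm) begins 54 mm behind the grasp point. The pads swing forward as they close: fully open they stand 13 mm farther back than shut.
Start: joints at [-1.445, 0.15, 1.437, -0, 1.554, -0.134], TCP at [147.685, -555.679, 231.267] pointing down, gripper open.
Joint ranges: [-2.8, 2.8], [-0.68, 2.1], [0.12, 2.68], [-1.39, 4.53], [0.16, 2.79], [-2.81, 2.81]. Speed limits (rad/s): [1.89, 1.89, 2.22, 3.01, 3.01, 3.01].

## Interface

Orientations are given as a unit quaternion [w, x, y, z].
In Python, from bench import sensors, get_image, camera_info, job gives the robot as it stands. The module is installed in compiled form; this text tells all that it offers.
- The arm moves only by the tool play_rows, never from a script. Its argument "commands" is a list of rows, each a list of 4 numbers: the shift along the tool's x, y, z in cm, then the turn about the tool's z in rad. A call has 1 to 8 rows; each row is the pose to reach, as a shift and turn from the pose commanded when the call began, along the tool's axes at that moment; what a row does not reach only later rows make up. A row lasts 1/8 s, in which the tool goes at most 62.5 mm and 10.7 degrees, less where a joint would pass 70% of its speed; a pose out of reach is approached as far as the arm can. A call with a gripper value outside its range is refused whole. "claw" is the gripper command: -1 is fully open, 1 is shut, values between are in proportion, set as the call begins (left out, the last holds). The fingers move at their own pace and stop on an object; "grip_force" is the grip in N (left out, the last holds). Time passes only in rows, so rows that repeat a pose let the fingers close. It gives the time, the measured TCP pose, the force, the opening and the grip force at its end, in the units of the state.
- sensors.get_obs(): the state, without advancing time (a new reading comes with each control period).
- get_image(name): name is "scene" or "top"; returns the picture (420x560x3 uint8, blue, green, red); there is no depth.
- camera_info(name): a dict with "intrinsics" (3x3 intrinsics, pixels), "eye" and "attitude" of the camera in the world. Camera axes: x right, y up, looking along -z (the intrinsics and any distortion apply to the point x, -y, -z); pixel columns grow to the right and rows downward; lengths in mm; the calibration is good to about 2 mm. A picture is of the moment at which its call begins. camera_info takes no time and is no camera call.
- job.sign_off(): hands the job in; it is judged then, once.
The state is a dict: "clock": time; "q": joint angles; "joint_velocities": joint speeds; "tau": joint torques, N m; "tcp_pos": TCP position; "tool_rot": TCP orientation; "ft_force": force on the tool from outside, world axes, zero at the start; "wrist_torque": the same for the moment, N m; "grip_width": finger opening in mm; "grip_force": force on a finger pad.
Only numpy, scipy, OpenCV 4.12 (cv2) and the standard library are available. Lean on these libraries where they do the work, as an engineer would, in place of code of your own. Each camera call takes 0.05 s, during which the arm holds its last target. There are 200 camera calls.

## Working session

There is one attempt and no reset: what is moved stays moved. The work goes in short steps, Python scripts to look and compute and a tool call to move; the robot and the scene stay as the last step left them, time stands still between calls to the robot, and variables do not carry over. Pictures are saved under pics/ and viewed, at most 10 in all, crops included, and the job is handed in when it is done.

Besides the shell and the picture viewer there is one more tool, called after "Emit:" in YAML: its name, and indented under it one key for each argument. play_rows: Moves the arm, as the interface text tells. Its arguments: {"type":"object","properties":{"commands":{"type":"array","items":{"type":"array","items":{"type":"number"}}},"claw":{"type":"number"},"grip_force":{"type":"number"}},"required":["commands"]}

```bash
mkdir -p pics; cat > h.py <<'E'
import numpy as np,cv2
from bench import sensors,get_image,camera_info,job
from scipy.spatial.transform import Rotation as R
def cam(n):
    c=camera_info(n); a=c["attitude"]; a=np.array(a,float)
    M=a if a.shape==(3,3) else R.from_quat(a[[1,2,3,0]]).as_matrix()
    return np.array(c["intrinsics"],float),np.array(c["eye"],float),M
def px2w(n,u,v,z):
    K,e,M=cam(n); d=np.linalg.solve(K,[u,v,1.]); d=M@np.array([d[0],-d[1],-d[2]])
    return e+d*(z-e[2])/d[2]
def w2px(n,p):
    K,e,M=cam(n); c=M.T@(np.array(p,float)-e); q=K@np.array([c[0],-c[1],-c[2]]); return q[:2]/q[2]
E
python3 - <<'E'
from h import *
for n in("scene","top"):
    print(camera_info(n)); cv2.imwrite(f"pics/{n}0.png",cv2.resize(get_image(n),(800,600)))
o=sensors.get_obs();print(o)
E
```

```text
{'intrinsics': array([[425.28646547,   0.        , 281.41198139],
       [  0.        , 425.28646547, 206.62313995],
       [  0.        ,   0.        ,   1.        ]]), 'eye': array([ 622.46643009, -415.11923205, 1063.96910303]), 'attitude': array([0.97168143, 0.16273408, 0.02908949, 0.16883905])}
{'intrinsics': array([[382.4655978 ,   0.        , 284.91220798],
       [  0.        , 382.4655978 , 212.47879372],
       [  0.        ,   0.        ,   1.        ]]), 'eye': array([ 366.65757407,  -86.2645956 , 1306.62822989]), 'attitude': array([ 0.71136951,  0.03980292, -0.04023663, -0.70053562])}
{'clock': 0.1, 'q': array([-1.44499712e+00,  1.50898375e-01,  1.43793012e+00,  4.88943388e-05,
        1.55379686e+00, -1.34003389e-01]), 'joint_velocities': array([ 7.73001305e-04, -1.64476108e-03, -1.10010306e-03,  8.57784823e-05,
        4.89982539e-04,  4.30967570e-04]), 'tau': array([ 3.66062224e-03, -7.14381981e+01, -5.71802473e+01, -1.33157432e-04,
        7.07480998e-03, -5.84000091e-06]), 'tcp_pos': array([ 147.67930031, -555.49396903,  230.775605  ]), 'tool_rot': array([-5.16245946e-04,  9.91574607e-01,  1.29535830e-01,  2.65613255e-05]), 'ft_force': array([-0.48412359, -0.35367884, -0.60876501]), 'wrist_torque': array([-0.04089194, -0.01683716,  0.013447  ]), 'grip_force': 0.0, 'grip_width': 85.31183121891046}
```

View pics/scene0.png

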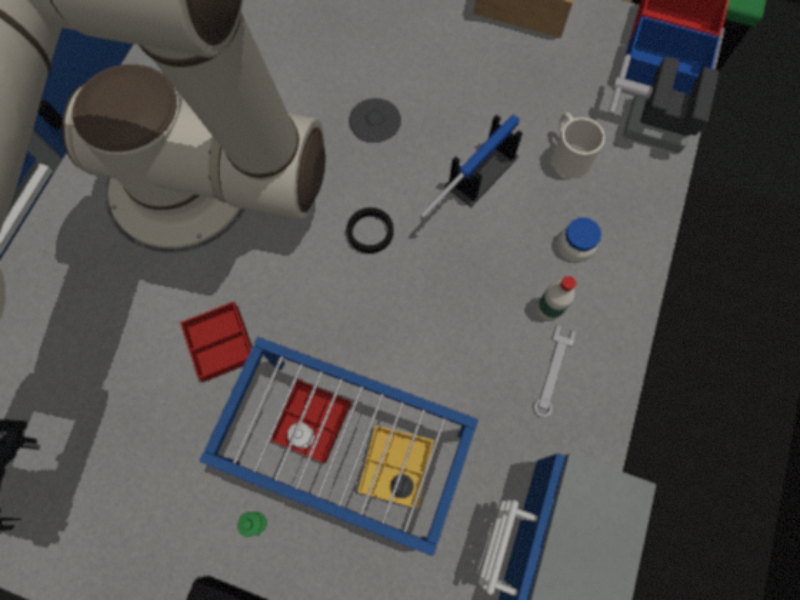

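View pics/top0.png

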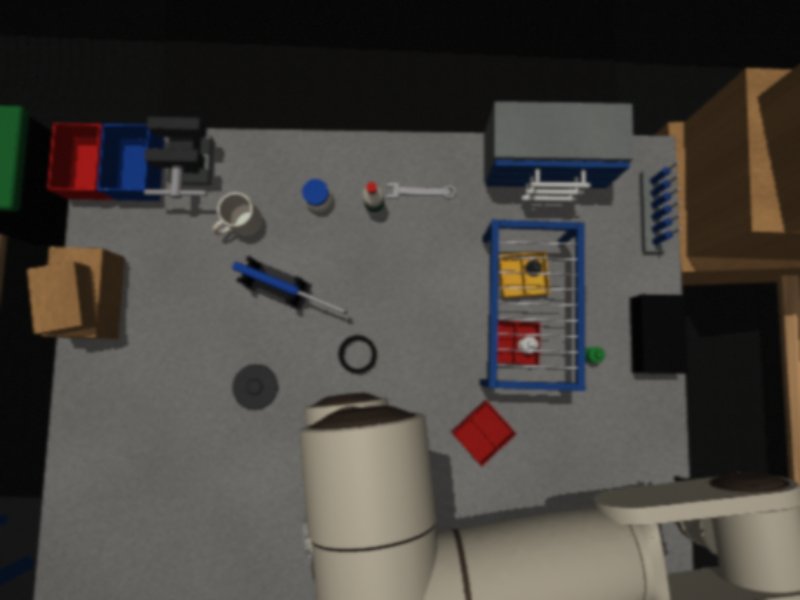

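The scene picture (800x600) shows the stand with the tool at (485,160), the shelf at (340,445), and the red tray with the hub at (312,420). In the top picture they are at (290,290), (535,305) and (518,343), and the empty look-alike tray lies at (483,433), farther left. I'll take enlarged crops next.

```bash
python3 - <<'E'
from h import *
a=get_image("top");b=get_image("scene")
def crop(im,u,v,w,h): return cv2.resize(im[v:v+h,u:u+w],(400,300),interpolation=cv2.INTER_CUBIC)
# native crops
m=np.vstack([np.hstack([crop(a,150,165,112,84),crop(b,280,70,112,84)]),np.hstack([crop(a,310,145,176,132),crop(b,130,226,224,168)])])
cv2.imwrite("pics/m1.png",m)
E
```

```text
(no output)
```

View pics/m1.png

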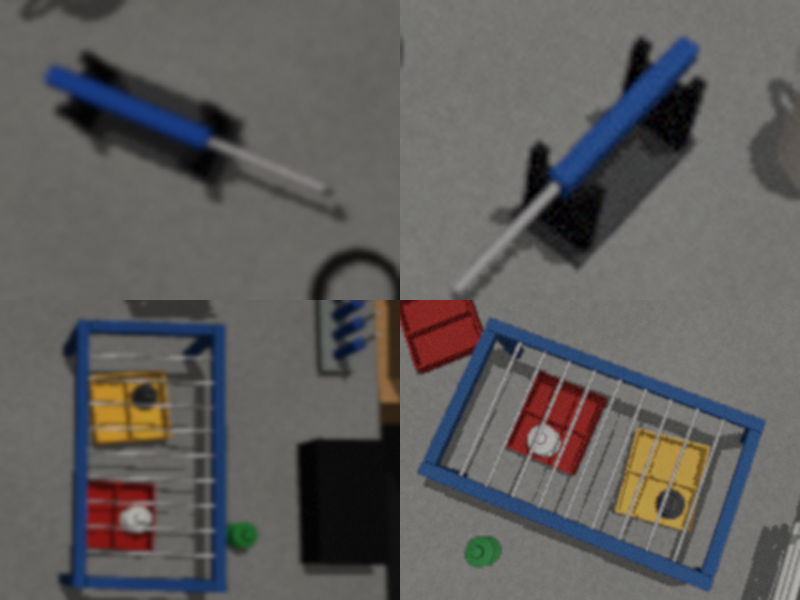

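```bash
cat > meas.py <<'E'
from h import *
S=lambda p,o,s:(o[0]+p[0]/s,o[1]+p[1]/s)
def go(t,n,pts,o,s,z):
    w=np.array([px2w(n,*S(p,o,s),z)[:2] for p in pts]); print(t,n,w.round(0).tolist(),'mean',w.mean(0).round(1)); return w
k=400/112
for n,o,H,r in(("top",(150,165),[(52,76),(212,138)],(328,190)),("scene",(280,70),[(290,48),(165,182)],(60,292))):
    w=go("handle",n,H,o,k,96); d=w[1]-w[0]; print(' len',np.hypot(*d),'ang',np.arctan2(d[1],d[0]))
    w2=go("rod",n,[r],o,k,87); d=w2[0]-w[0]; print(' ang',np.arctan2(d[1],d[0]),np.hypot(*d))
k2=400/176;k3=400/224
for t,n,P,o,k,z in(("shelf","top",[(78,21),(224,25),(225,290),(75,288)],(310,145),k2,160),("shelf","scene",[(90,20),(363,123),(310,288),(20,168)],(130,226),k3,160),
 ("red","scene",[(140,72),(207,105),(178,174),(108,146)],(130,226),k3,35),("redrear","top",[(154,180),(155,251)],(310,145),k2,35),("yel","scene",[(235,130),(309,141),(288,230),(215,208)],(130,226),k3,35),
 ("hubtop","scene",[(143,138)],(130,226),k3,60),("hubtop","top",[(136,218)],(310,145),k2,60)):
    w=go(t,n,P,o,k,z)
    if len(w)==4:
        e=np.roll(w,-1,0)-w; print('  edges',np.hypot(*e.T).round(0),'ang',np.degrees(np.arctan2(e[:,1],e[:,0])).round(1))
k=1.42857
for t,n,p,z in(("tape","scene",(370,230),22),("tape","top",(357,354),22),("cover","top",(255,387),12),("mug","top",(235,210),90),("jar","top",(316,192),60),("bottle","top",(371,188),140),("bottle","scene",(568,284),140),("redlook","scene",(218,341),35),("redlookR","top",(453,433),35)): go(t,n,[p],(0,0),k,z)
E
python3 meas.py
```

```text
handle top [[583.0, 302.0], [529.0, 156.0]] mean [556.  228.6]
 len 155.4935383822375 ang -1.925264494341501
rod top [[485.0, 52.0]] mean [484.8  51.7]
 ang -1.9453496287646472 268.40936208789236
handle scene [[592.0, 299.0], [538.0, 158.0]] mean [564.9 228.4]
 len 149.96828058822862 ang -1.9340914461783356
rod scene [[494.0, 54.0]] mean [494.3  53.7]
 ang -1.948968074274635 263.47630386584035
shelf top [[680.0, -266.0], [677.0, -463.0], [323.0, -457.0], [323.0, -261.0]] mean [ 500.9 -361.5]
  edges [197. 354. 196. 357.] ang [-90.7 179.   90.1  -0.8]
shelf scene [[331.0, -264.0], [684.0, -270.0], [683.0, -460.0], [327.0, -452.0]] mean [ 506.6 -361.5]
  edges [353. 190. 356. 189.] ang [ -1.  -90.3 178.7  88.9]
red scene [[385.0, -287.0], [488.0, -298.0], [485.0, -394.0], [384.0, -392.0]] mean [ 435.5 -342.8]
  edges [103.  97. 101. 106.] ang [ -6.1 -91.8 178.9  89.3]
redrear top [[477.0, -396.0], [373.0, -396.0]] mean [ 424.9 -396.3]
yel scene [[535.0, -316.0], [633.0, -296.0], [643.0, -411.0], [546.0, -418.0]] mean [ 589.2 -360.3]
  edges [ 99. 115.  98. 102.] ang [  11.4  -84.7 -176.2   95.9]
hubtop scene [[428.0, -368.0]] mean [ 428.5 -368.3]
hubtop top [[420.0, -364.0]] mean [ 419.6 -363.7]
tape scene [[399.0, 25.0]] mean [398.9  24.6]
tape top [[392.0, 29.0]] mean [392.1  29.3]
cover top [[312.0, 267.0]] mean [311.6 267.2]
mug top [[714.0, 310.0]] mean [714.  310.3]
jar top [[769.0, 132.0]] mean [769. 132.]
bottle top [[754.0, -3.0]] mean [754.1  -2.8]
bottle scene [[760.0, -7.0]] mean [759.9  -7.1]
redlook scene [[227.0, -270.0]] mean [ 227.  -269.7]
redlookR top [[216.0, -195.0]] mean [ 215.7 -195.4]
```

The crops show the handle running from (52,76) to (212,138) in the top crop, with the rod end at (328,190). The tray rim and the shelf corners are clear too. Estimates:
- **Tool:** about (560, 230), yaw -1.945.
- **Shelf:** centre (504, -361), front edge at y ≈ -262.
- **Red tray:** about (431, -342).

```bash
cat >> h.py <<'E'
def need(x,y,z,a):
    o=sensors.get_obs(); q=o["tool_rot"]; M=R.from_quat(q[[1,2,3,0]]).as_matrix(); p=o["tcp_pos"]
    a0=np.arctan2(M[1,0],M[0,0]); t=-((a-a0+np.pi)%(2*np.pi)-np.pi)
    print("t %.2f"%o["clock"],"pos",p.round(1),"yaw %.3f"%a0,"shift cm",(M.T@(np.array([x,y,z])-p)/10).round(2),"turn %.3f"%t,"F",o["ft_force"].round(1),"w %.1f g %.0f"%(o["grip_width"],o["grip_force"]))
E
python3 -c "
from h import *
need(558,226,231,1.197)"
```

```text
t 0.20 pos [ 147.7 -555.6  230.9] yaw 0.260 shift cm [ 5.973e+01 -6.499e+01  5.000e-02] turn -0.937 F [-0.1  1.   0.2] w 85.3 g 0
```

Emit:
play_rows:
  commands:
    - [5,-5.4,0,-0.1]
    - [10,-10.9,0,-0.2]
    - [14.5,-15.8,0,-0.3]
    - [19,-20.7,0,-0.4]
    - [23.5,-25.6,0,-0.5]
    - [28,-30.5,0,-0.6]
    - [32.5,-35.4,0,-0.7]
    - [36,-39.2,0,-0.8]
  claw: -1

```text
clock: 1.2
tcp_pos: [380.4, -110.9, 231.6]
tool_rot: [0.0, 0.862, 0.507, 0.0]
ft_force: [1.4, -1.7, 0.2]
grip_width: 85.6
grip_force: 0.0
```

```bash
python3 -c "
from h import *
need(558,226,160,1.197)"
```

```text
t 1.20 pos [ 380.4 -110.9  231.6] yaw 1.063 shift cm [38.08 -0.88  7.16] turn -0.134 F [ 1.4 -1.7  0.2] w 85.6 g 0
```

Emit:
play_rows:
  commands:
    - [6,-0.2,1,-0.07]
    - [12,-0.3,2,-0.134]
    - [18,-0.4,3,-0.134]
    - [24,-0.6,4,-0.134]
    - [30,-0.7,5,-0.134]
    - [35,-0.8,6.3,-0.134]
    - [38,-0.9,7.1,-0.134]
    - [38,-0.9,7.1,-0.134]

```text
clock: 2.2
tcp_pos: [557.8, 224.5, 158.8]
tool_rot: [-0.0, 0.827, 0.563, -0.001]
ft_force: [0.6, -0.2, 0.4]
grip_width: 85.3
grip_force: 0.0
```

```bash
python3 - <<'E'
from h import *
need(558,226,66,1.197)
a=get_image("top");b=get_image("scene")
cv2.imwrite("pics/m2.png",np.hstack([cv2.resize(a[165:249,150:262],(400,300),interpolation=2),cv2.resize(b[70:154,280:392],(400,300),interpolation=2)]))
E
```

```text
t 2.20 pos [557.8 224.5 158.8] yaw 1.196 shift cm [ 0.15 -0.02  9.28] turn -0.001 F [ 0.6 -0.2  0.4] w 85.3 g 0
```

View pics/m2.png

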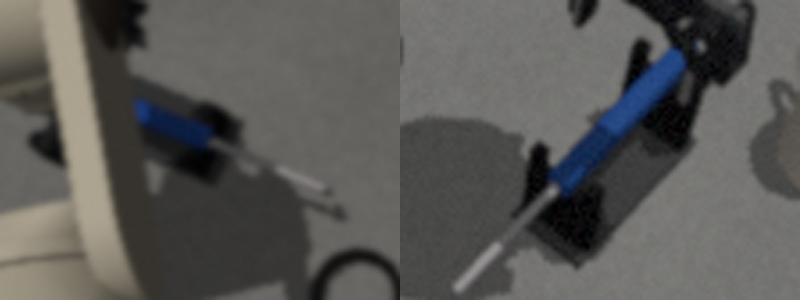

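The gripper is above the stand with the handle below it. In the scene crop the handle runs from (685,60) to (565,180), unmoved. Descending.

Emit:
play_rows:
  commands:
    - [0.1,0,2.5,0]
    - [0.1,0,5,0]
    - [0.1,0,7.5,0]
    - [0.1,0,9.2,0]
    - [0.1,0,9.2,0]

```text
clock: 2.92
tcp_pos: [557.8, 223.3, 67.8]
tool_rot: [-0.0, 0.827, 0.562, -0.001]
ft_force: [-0.3, 0.1, 0.5]
grip_width: 85.5
grip_force: 0.0
```

Emit:
play_rows:
  commands:
    - [0,0,0,0]
    - [0,0,0,0]
    - [0,0,0,0]
    - [0,0,0,0]
    - [0,0,0,0]
    - [0,0,0,0]
    - [0,0,0,0]
  claw: 1
  grip_force: 80

```text
clock: 3.8
tcp_pos: [558.5, 224.0, 68.9]
tool_rot: [0.0, 0.827, 0.562, 0.0]
ft_force: [-1.7, 0.1, 6.1]
grip_width: 18.8
grip_force: 78.8
```

Emit:
play_rows:
  commands:
    - [0,0,-1,0]
    - [0,0,-3,0]
    - [0,0,-6,0]
    - [0,0,-9,0]
    - [0,0,-12,0]
    - [0,0,-13,0]
    - [0,0,-13,0]

```text
clock: 4.68
tcp_pos: [558.3, 223.9, 198.4]
tool_rot: [0.0, 0.827, 0.562, 0.0]
ft_force: [-0.1, 0.7, -1.9]
grip_width: 19.1
grip_force: 78.2
```

```bash
python3 - <<'E'
from h import *
need(431,-60,198,1.555)
a=get_image("top");b=get_image("scene")
cv2.imwrite("pics/m3.png",np.hstack([cv2.resize(a[165:249,150:262],(400,300),interpolation=2),cv2.resize(b[60:144,250:362],(400,300),interpolation=2)]))
print(px2w("top",0,0,0))
E
```

```text
t 4.67 pos [558.3 223.9 198.4] yaw 1.194 shift cm [-3.109e+01 -1.380e+00  2.000e-02] turn -0.361 F [-0.1  0.7 -1.9] w 19.1 g 78
[1283.01949244  970.37633792    0.        ]
```

View pics/m3.png

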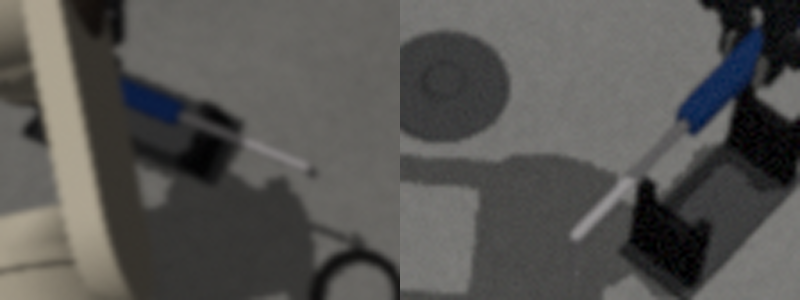

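The tool is out of the stand and level. The rod end is at (311,172) in the top crop and (574,238) in the scene crop.

```bash
python3 - <<'E'
from h import *
k=400/112
t=np.array([558.3,223.9])
u=np.array([np.cos(1.194),np.sin(1.194)])
for n,p,o in(("top",(311,172),(150,165)),("scene",(174,238),(250,60))):
    w=px2w(n,o[0]+p[0]/k,o[1]+p[1]/k,215)[:2]; d=t-w
    print(n,w.round(1),"dist",np.hypot(*d).round(1),"ang",np.arctan2(d[1],d[0]).round(3))
E
```

```text
top [486.7  51.3] dist 186.8 ang 1.178
scene [494.7  53.1] dist 182.3 ang 1.214
```

Emit:
play_rows:
  commands:
    - [-3,-0.1,0,-0.1]
    - [-8,-0.3,0,-0.2]
    - [-13,-0.5,0,-0.3]
    - [-18,-0.7,0,-0.364]
    - [-23,-0.9,0,-0.364]
    - [-26,-1.1,0,-0.364]
    - [-27.3,-1.2,0,-0.364]
    - [-27.3,-1.2,0,-0.364]

```text
clock: 5.78
tcp_pos: [446.5, -25.6, 197.9]
tool_rot: [-0.0, 0.712, 0.702, -0.0]
ft_force: [0.1, -0.2, -2.2]
grip_width: 18.4
grip_force: 78.3
```

```bash
python3 -c "
from h import *
need(432,-20,97,1.558)"
```

```text
t 5.78 pos [446.5 -25.6 197.9] yaw 1.557 shift cm [ 0.54 -1.45 10.09] turn -0.001 F [ 0.1 -0.2 -2.2] w 18.4 g 78
```

Emit:
play_rows:
  commands:
    - [0.5,-0.7,3,0]
    - [0.5,-1.4,6,0]
    - [0.5,-1.45,9,0]
    - [0.5,-1.45,10.1,0]
    - [0.5,-1.45,10.1,0]
    - [0.5,-1.45,10.1,0]

```text
clock: 6.52
tcp_pos: [432.9, -20.2, 98.3]
tool_rot: [0.0, 0.712, 0.703, 0.0]
ft_force: [0.5, 0.0, -1.1]
grip_width: 18.6
grip_force: 78.3
```

Emit:
play_rows:
  commands:
    - [-2,0,0,0]
    - [-4,0,0,0]
    - [-6,0,0,0]
    - [-8,0,0,0]
    - [-10,0,0,0]
    - [-11.5,0,0,0]
    - [-11.5,0,0,0]
    - [-11.5,0,0,0]

```text
clock: 7.52
tcp_pos: [430.7, -134.9, 97.5]
tool_rot: [-0.0, 0.712, 0.702, 0.0]
ft_force: [0.3, 0.5, -1.8]
grip_width: 19.0
grip_force: 78.3
```

```bash
python3 - <<'E'
from h import *
need(432,-135,46,1.558)
a=get_image("top");b=get_image("scene")
cv2.imwrite("pics/m4.png",np.hstack([cv2.resize(a[145:277,310:486],(400,300),interpolation=2),cv2.resize(b[230:335,160:300],(400,300),interpolation=2)]))
for n,o,k,dx in(("top",(310,145),400/176,0),("scene",(160,230),400/140,400)):
    p=sensors.get_obs()["tcp_pos"]
    print(n,[((w2px(n,q)-o)*k+[dx,0]).round() for q in([p[0]-2,p[1]-181,65],[p[0]-2,p[1]-181,14])])
E
```

```text
t 7.53 pos [ 430.7 -134.9   97.5] yaw 1.558 shift cm [-0.01  0.13  5.15] turn -0.000 F [ 0.3  0.5 -1.8] w 19.0 g 78
top [array([103., 211.]), array([ 97., 213.])]
scene [array([567., 147.]), array([576., 157.])]
```

View pics/m4.png

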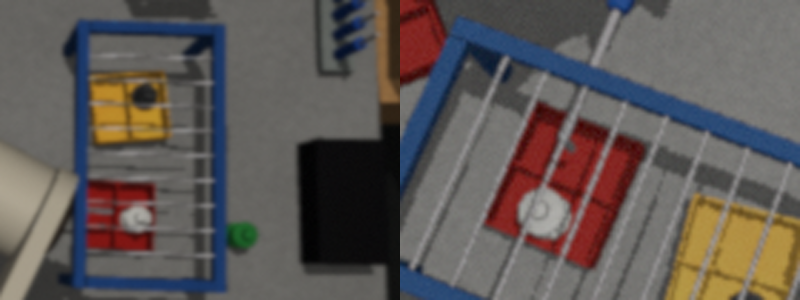

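In the scene crop the hook end at (567,147) sits over the front pocket, between the front wall at (590,122) and the divider at (567,187). Lowering the hook, then dragging.

Emit:
play_rows:
  commands:
    - [0,0,1.2,0]
    - [0,0,2.5,0]
    - [0,0,3.8,0]
    - [0,0,5,0]
    - [0,0,5,0]
    - [0,0,5,0]

```text
clock: 8.38
tcp_pos: [430.9, -135.4, 47.5]
tool_rot: [0.0, 0.712, 0.702, 0.0]
ft_force: [0.1, 0.3, -1.1]
grip_width: 18.8
grip_force: 78.3
```

Emit:
play_rows:
  commands:
    - [0.5,0,0,0]
    - [1.1,0,0,0]
    - [1.7,0,0,0]
    - [2.3,0,0,0]
    - [2.9,0,0,0]
    - [3.6,0,0,0]
    - [4.3,0,0,0]
    - [5,0,0,0]

```text
clock: 9.38
tcp_pos: [431.3, -84.8, 47.3]
tool_rot: [-0.0, 0.712, 0.703, 0.0]
ft_force: [-0.3, -1.9, -3.0]
grip_width: 18.7
grip_force: 78.2
```

Emit:
play_rows:
  commands:
    - [0.8,0,0,0]
    - [1.6,0,0,0]
    - [2.4,0,0,0]
    - [3.2,0,0,0]
    - [4,0,0,0]
    - [4.8,0,0,0]
    - [5.5,0,0,0]
    - [6,0,0,0]

```text
clock: 10.38
tcp_pos: [432.1, -24.8, 47.3]
tool_rot: [-0.0, 0.712, 0.703, 0.0]
ft_force: [0.5, -1.9, -2.5]
grip_width: 18.6
grip_force: 78.3
```

```bash
python3 - <<'E'
from h import *
need(432,44,46,1.558)
a=get_image("top");b=get_image("scene")
cv2.imwrite("pics/m5.png",np.hstack([cv2.resize(a[145:277,310:486],(400,300),interpolation=2),cv2.resize(b[200:335,160:340],(400,300),interpolation=2)]))
E
```

```text
t 10.38 pos [432.1 -24.8  47.3] yaw 1.558 shift cm [ 6.88 -0.1   0.13] turn 0.000 F [ 0.5 -1.9 -2.5] w 18.6 g 78
```

View pics/m5.png

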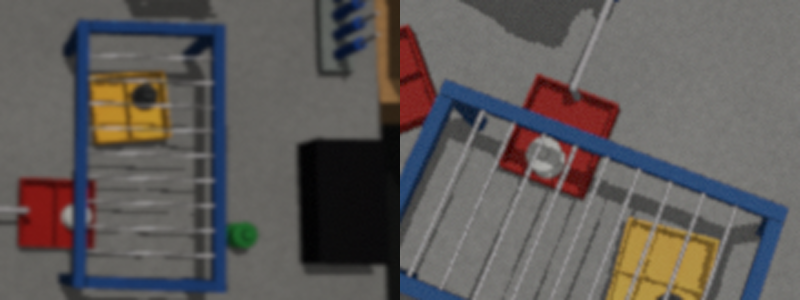

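The tray follows the hook, with the hub upright and the front half out of the shelf (hook at (574,95) in the scene crop).

Emit:
play_rows:
  commands:
    - [0.6,0,0,0]
    - [1.4,0,0,0]
    - [2.2,0,0,0]
    - [3,0,0,0]
    - [4,0,0,0]
    - [5,0,0,0]
    - [5.8,0,0,0]
    - [6.6,0,0,0]

```text
clock: 11.48
tcp_pos: [433.0, 41.3, 47.3]
tool_rot: [-0.0, 0.712, 0.703, 0.0]
ft_force: [0.2, -1.4, -2.4]
grip_width: 18.8
grip_force: 78.2
```

Emit:
play_rows:
  commands:
    - [0.4,0,0,0]
    - [0.7,0,0,0]
    - [0.7,0,0,0]
    - [0.7,0,0,0]

```text
clock: 11.98
tcp_pos: [433.1, 47.7, 47.3]
tool_rot: [-0.0, 0.712, 0.702, 0.0]
ft_force: [-0.3, 0.0, -1.0]
grip_width: 18.7
grip_force: 78.2
```

```bash
python3 - <<'E'
from h import *
need(432,44,46,1.558)
a=get_image("top");b=get_image("scene")
cv2.imwrite("pics/m6.png",np.hstack([cv2.resize(a[145:277,280:456],(400,300),interpolation=2),cv2.resize(b[170:305,160:340],(400,300),interpolation=2)]))
E
```

```text
t 11.97 pos [433.1  47.7  47.3] yaw 1.558 shift cm [-0.37 -0.1   0.13] turn -0.000 F [-0.3  0.  -1. ] w 18.7 g 78
```

View pics/m6.png

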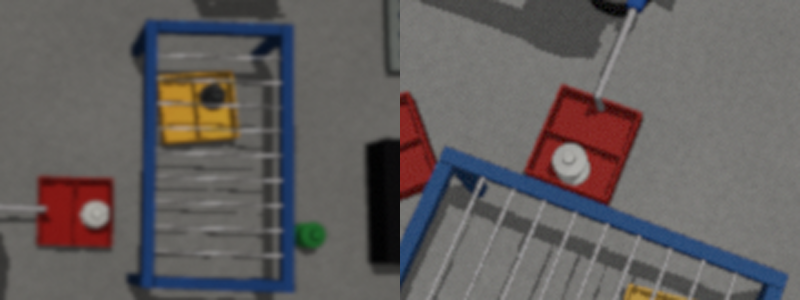

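The tray is out: the rear rim is at x=113 in the top crop, and the hub stands upright at (570,163) in the scene crop. Checking the margin.

```bash
python3 - <<'E'
from h import *
k=400/176
for p in((113,180),(112,249),(38,177),(38,248)): print(px2w("top",280+p[0]/k,145+p[1]/k,35).round(0))
for p in((145,22),(142,290)): print('shelf',px2w("top",280+p[0]/k,145+p[1]/k,160).round(0))
E
```

```text
[ 474. -236.   35.]
[ 374. -235.   35.]
[ 477. -126.   35.]
[ 373. -127.   35.]
shelf [ 678. -264.  160.]
shelf [ 320. -259.  160.]
```

That leaves a 25 mm margin. Backing the hook off the wall and lifting it out.

Emit:
play_rows:
  commands:
    - [-0.6,0,0,0]
    - [-1.4,0,0,0]
    - [-1.4,0,-1.5,0]
    - [-1.4,0,-4,0]
    - [-1.4,0,-8,0]
    - [-1.4,0,-12,0]
    - [-1.4,0,-15,0]
    - [-1.4,0,-15,0]

```text
clock: 13.08
tcp_pos: [433.7, 33.6, 200.3]
tool_rot: [0.002, 0.712, 0.702, 0.002]
ft_force: [-0.2, -0.5, -2.2]
grip_width: 18.7
grip_force: 78.4
```

```bash
python3 -c "
from h import *
need(558.3,223.9,198,1.194)"
```

```text
t 13.07 pos [433.7  33.6 200.3] yaw 1.558 shift cm [19.19 12.21  0.28] turn 0.364 F [-0.2 -0.5 -2.2] w 18.7 g 78
```

Emit:
play_rows:
  commands:
    - [4,2.5,0,0.1]
    - [8,5,0,0.2]
    - [12,7.5,0,0.3]
    - [16,10,0,0.364]
    - [19.2,12.2,0.2,0.364]
    - [19.2,12.2,0.2,0.364]
    - [19.2,12.2,0.2,0.364]

```text
clock: 13.95
tcp_pos: [556.8, 223.7, 194.8]
tool_rot: [-0.0, 0.827, 0.562, -0.001]
ft_force: [-0.6, -0.5, -1.6]
grip_width: 18.5
grip_force: 78.6
```

```bash
python3 -c "
from h import *
need(558.3,223.9,69,1.194)"
```

```text
t 13.95 pos [556.8 223.7 194.8] yaw 1.194 shift cm [ 0.08  0.14 12.58] turn -0.000 F [-0.6 -0.5 -1.6] w 18.5 g 79
```

Emit:
play_rows:
  commands:
    - [0.1,0.1,3,0]
    - [0.1,0.1,6,0]
    - [0.1,0.1,9,0]
    - [0.1,0.1,11,0]
    - [0.1,0.1,12,0]
    - [0.1,0.1,12.4,0]
    - [0.1,0.1,12.4,0]
    - [0.1,0.1,12.4,0]

```text
clock: 14.95
tcp_pos: [559.0, 224.7, 72.1]
tool_rot: [0.0, 0.827, 0.562, 0.001]
ft_force: [0.5, 0.2, -1.7]
grip_width: 18.6
grip_force: 78.6
```

Emit:
play_rows:
  commands:
    - [0,0,0.15,0]
    - [0,0,0.3,0]
    - [0,0,0.3,0]

```text
clock: 15.32
tcp_pos: [558.8, 224.7, 68.9]
tool_rot: [0.0, 0.827, 0.562, 0.0]
ft_force: [-1.9, -0.6, 5.9]
grip_width: 18.8
grip_force: 79.6
```

Contact with the stand (+6 N, the same as at the grasp). Opening the fingers, then retreating.

Emit:
play_rows:
  commands:
    - [0,0,0,0]
    - [0,0,0,0]
    - [0,0,0,0]
    - [0,0,0,0]
    - [0,0,0,0]
    - [0,0,0,0]
    - [0,0,0,0]
  claw: -1

```text
clock: 16.2
tcp_pos: [558.6, 224.7, 68.3]
tool_rot: [-0.0, 0.827, 0.562, 0.0]
ft_force: [0.1, 0.3, 0.1]
grip_width: 85.3
grip_force: 0.0
```

Emit:
play_rows:
  commands:
    - [0,0,-1.5,0]
    - [0,0,-4,0]
    - [0,0,-8,0]
    - [0,0,-13,0]
    - [0,0,-18,0]
    - [-5,0,-20,0]
    - [-11,0,-20,0]
    - [-17,0,-20,0]

```text
clock: 17.2
tcp_pos: [495.1, 65.3, 269.6]
tool_rot: [0.0, 0.827, 0.562, 0.001]
ft_force: [0.9, -0.2, 0.6]
grip_width: 85.4
grip_force: 0.0
```

Emit:
play_rows:
  commands:
    - [-5,0,0,0]
    - [-8,0,0,0]
    - [-8,0,0,0]
    - [-8,0,0,0]

```text
clock: 17.7
tcp_pos: [466.8, -7.5, 269.1]
tool_rot: [0.0, 0.827, 0.562, 0.0]
ft_force: [0.8, -0.1, -0.9]
grip_width: 85.2
grip_force: 0.0
```

```bash
python3 - <<'E'
from h import *
cv2.imwrite("pics/end.png",np.hstack([cv2.resize(get_image(n),(400,300),interpolation=3) for n in("top","scene")]))
need(0,0,0,0)
E
```

```text
t 17.80 pos [466.8  -7.1 268.6] yaw 1.195 shift cm [-16.49 -43.69  26.85] turn 1.195 F [-0.4 -0.   0.1] w 85.7 g 0
```

View pics/end.png

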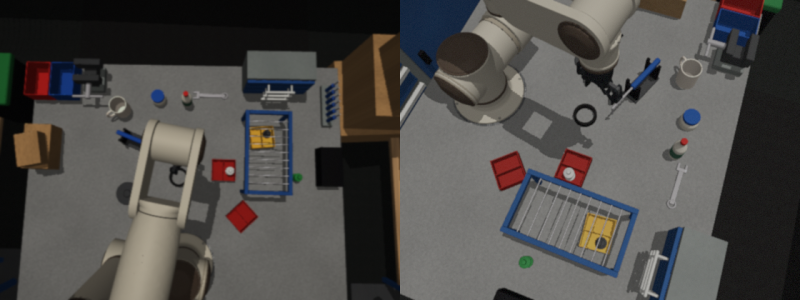

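The tool lies in its stand, from (657,60) to (632,86) in the scene half as at the start. The red tray with the hub stands in front of the shelf at (573,165), and everything else is where it was.

```bash
python3 -c "
from bench import job
print(job.sign_off())"
```

```text
the job is handed in; nothing more can be done
None
```

I handed the job in at about 18 s: the red tray is about 25 mm clear of the shelf's front edge with the hub upright, and the hook tool is back in its stand; the sign-off gave no verdict.

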